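Free the seized stopper of the conical flask

ROBOT

A 6-joint arm with a two-finger parallel gripper is mounted at the origin on the work surface. World frame = base frame: x ahead of the robot, y to its left, z up, the work surface at z = 0. Lengths are in m, angles in rad, forces in N, time in s.
With the tool pointing down it reaches from about 0.35 to 0.975 m from the base axis. Payload 4.9 kg.
Tool frame: the origin (TCP) lies midway between the tips of the shut fingers; the grasp point (between the pads) lies 19 mm behind it; z points along the fingers, y is the line along which they close (so a half turn about z gives the same grasp; the last joint's range is limited). The gripper opens to 85 mm and grips with 20 to 120 N. Pads are 22 mm wide; open, the fingers measure 114 mm over their backs; the gripper's body (76 mm by 85 mm) begins 54 mm behind the grasp point. The pads swing forward as they close: fully open they stand 13 mm farther back than shut.
Start: joints at [1.14, 0.053, 1.613, -0, 1.476, -0.119], TCP at [0.192, 0.595, 0.231] pointing down, gripper open.
Joint ranges: [-3.01, 3.01], [-1.01, 2.22], [0.06, 2.58], [-1.02, 4.17], [0.09, 2.62], [-3.14, 3.14]. Speed limits (rad/s): [2.57, 2.57, 3.14, 3.14, 3.14, 3.14].

INTERFACE

Orientations are given as a unit quaternion [w, x, y, z].
In Python, from plant import manip gives the robot as it stands.
- The arm moves only by the tool carry_out, never from a script. Its argument "moves" is a list of rows, each a list of 7 numbers: the opening, from 0 (shut) to 1 (fully open), then the shift along the tool's x, y, z normalised to -1 to 1, where 1 is 0.4 m, then the turn, a rotation vector about the tool's x, y, z normalised to -1 to 1, where 1 is 0.5 rad. In form: [[grip, dx, dy, dz, rx, ry, rz], ...]. A call has 1 to 8 rows; each row is the pose to reach, as a shift and turn from the pose commanded when the call began, along the tool's axes at that moment; what a row does not reach only later rows make up. A row lasts 1/12 s, in which the tool goes at most 41.7 mm and 7.16 degrees, less where a joint would pass 70% of its speed; a pose out of reach is approached as far as the arm can. A call with a number of a shift or a turn outside -1 to 1 is refused whole. A call with a gripper value outside its range is refused whole. The fingers move at their own pace and stop on an object; the grip force is fixed at half the most. Time passes only in rows, so rows that repeat a pose let the fingers close. It gives the time, the measured TCP pose, the force and the opening at its end, in the units of the state.
- manip.state(): the state, without advancing time (a new reading comes with each control period).
- manip.grab_frame(name): name is "scene" or "top" or "wrist"; returns the picture (384x512x3 uint8, red, green, blue); there is no depth.
- manip.camera_info(name): a dict with "intrinsics" (3x3 intrinsics, pixels), "extrinsics" (4x4, takes a point from world to camera coordinates). Camera axes: x right, y down, z forward; pixel columns grow to the right and rows downward; lengths in m; the calibration is good to about 2 mm. The wrist camera is an equidistant fisheye: a pixel r from the principal point sees the ray r / f radians off the axis. A picture is of the moment at which its call begins: read the wrist's pose just before it. camera_info takes no time and is no camera call; for the wrist camera it gives the pose at the moment of the call.
- manip.job_done(): hands the job in, once; it reports no verdict.
The state is a dict: "time": time; "joint_pos": joint angles; "joint_vel": joint speeds; "joint_efforts": joint torques, N m; "tool_pos": TCP position; "tool_rot": TCP orientation; "contact_force": force on the tool from outside, world axes, zero at the start; "ft_torque": the same for the moment, N m; "gripper_width": opening from 0.0 (shut) to 1.0 (fully open).
Only numpy, scipy, OpenCV 4.12 (cv2) and the standard library are available. Lean on these libraries where they do the work, as an engineer would, in place of code of your own. Each camera call takes 0.05 s, during which the arm holds its last target. There are 200 camera calls.

TASK

The glass stopper of the clamped conical flask has seized in its neck. Rock it from side to side, along the breadth of its flat tab, until both sides have let go, then draw it straight out and stand it plug down in the hole of the wooden block. Leave the straight-sided stoppered bottle standing where it is.

Things in the scene. Friction and masses are not known exactly. Their poses are not given: they have to be found in the camera images.
- stopper: Seized stopper, pale frosted glass, 107 mm long, 90 g, upright in the flask at start. Origin: centre of its flat foot, z up its length. From the foot: plug 21 mm thick to 45 mm; ball 30 mm in diameter centred at 52 mm, seated in the neck's mouth, the pivot when rocked; flat tab from 65 to 107 mm, 26 mm broad (along x), 10 mm thick (along y). Pinch the tab across its thickness at about 92 mm.
- flask: Amber conical flask, 104 mm wide, clamped immovably; origin under its axis, on the table; x, y as the stopper's. Mouth 125 mm up; clamp rod 113 mm high, 90 mm off at +x. Pulled straight, the stopper stops after 4 mm. Leaning it 10 degrees about its ball (8 needed, 13 at most, under 10 N at the tab) to +x and as much to -x frees each side for good; y or twist does not. Then it lifts out in 45 mm.
- block: Fixed wooden block, 90 x 90 mm, 50 mm high, with one upright round hole in the middle of its top, 40 mm in diameter and 40 mm deep (hole floor 10 mm above the work surface). Origin: centre of its underside, z up. The stopper standing on its foot in the hole may lean against the hole's edge.
- bottle: Bystander: straight-sided amber bottle, 76 mm in diameter, standing loose on the surface, closed with a similar stopper, 181 mm high in all. Origin: centre of its underside, z up. Not to be disturbed.
Things that resemble listed ones, but are neither listed nor needed, are in the scene too. Of the things that look like the stopper, the middle-sized one is meant.

How it is judged:
By the outcome, as a careful person would: the job done as asked, in the order asked, and still so for the second after the job is handed in, with the robot touching nothing.
It also fails if it takes over 51 s, if anything falls off the work surface, if the arm or the gripper's body presses on something with over 40 N, if the wrist force passes 120 N, or if a joint passes its speed limit or range.

## Working session

There is one attempt and no reset: what is moved stays moved. The work goes in short steps, Python scripts to look and compute and a tool call to move; the robot and the scene stay as the last step left them, time stands still between calls to the robot, and variables do not carry over. Pictures are saved under pics/ and viewed, on a budget of 10 in all, crops included, one or two more only if the job needs it, and the job is handed in when it is done.

Besides the shell and the picture viewer there is one more tool, called after "Emit:" as name([rows], argument=value, ...), one row to a line, values as JSON. carry_out: Moves the arm, as the interface text tells. Scaled input: -1 to 1 covers 0.4 m each way for a shift and 0.5 rad each way for a turn. Its arguments: {"type":"object","properties":{"moves":{"type":"array"}},"required":["moves"]}

```bash
ls; mkdir -p pics; python3 - <<'E'
from plant import manip
import cv2,numpy as np
print(manip.state())
for n in("scene","top"):
    im=manip.grab_frame(n); cv2.imwrite(f"pics/{n}0.png",im[:,:,::-1]); i=manip.camera_info(n); print(n,np.round(i["intrinsics"],1).tolist(),np.round(i["extrinsics"],4).tolist())
a=cv2.imread("pics/scene0.png");b=cv2.imread("pics/top0.png")
E
```

```text
pics
{'time': 0.0, 'joint_pos': array([ 1.13997046e+00,  5.33478063e-02,  1.61427160e+00,  1.82444962e-06,
        1.47605857e+00, -1.18982463e-01]), 'joint_vel': array([-1.49295338e-03,  3.61016659e-04, -8.49817331e-04,  2.47777755e-04,
        4.57855620e-05, -3.27552433e-04]), 'joint_efforts': array([ 1.64240964e-04, -3.93683481e+01, -3.70174563e+01, -1.29290979e-04,
        7.23894249e-03,  5.08069533e-07]), 'tool_pos': array([0.19148244, 0.59428357, 0.23008204]), 'tool_rot': array([-2.83909715e-04,  1.55290686e-01,  9.87868268e-01, -1.00326576e-03]), 'contact_force': array([ 0.57440449, -0.37086968, -0.35733567]), 'ft_torque': array([0.01422717, 0.01702401, 0.0223064 ]), 'gripper_width': 1.0026574330705706}
scene [[378.1, 0.0, 250.8], [0.0, 378.1, 188.4], [0.0, 0.0, 1.0]] [[-0.875, 0.484, 0.0059, 0.4598], [0.302, 0.5554, -0.7748, -0.1105], [-0.3783, -0.6762, -0.6321, 1.0248], [0.0, 0.0, 0.0, 1.0]]
top [[450.5, 0.0, 258.4], [0.0, 450.5, 190.9], [0.0, 0.0, 1.0]] [[-0.0022, -0.9999, 0.0152, -0.0038], [-0.9842, -0.0005, -0.1769, 0.5428], [0.1769, -0.0153, -0.9841, 0.9409], [0.0, 0.0, 0.0, 1.0]]
```

View pics/scene0.png

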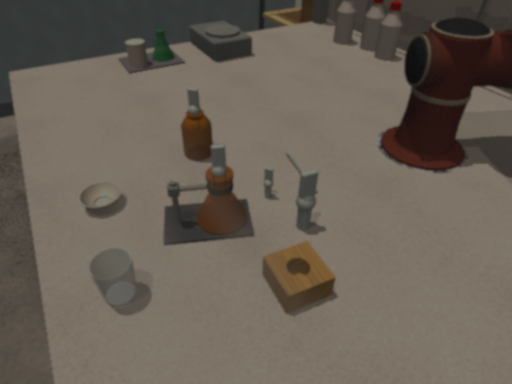

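View pics/top0.png

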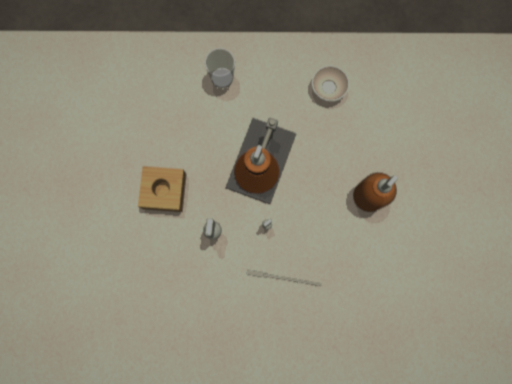

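Candidates: loose large stopper (scene 307,200; top 210,228), loose small one (scene 268,183; top 267,224), the bottle's (scene 194,100; top 388,183), and the one in the clamped conical flask (scene 218,158; top 258,155). The last is meant: it is middle-sized, and it sits in the conical flask with the clamp rod. I'll confirm it in an enlarged crop.

```bash
python3 - <<'E'
import cv2,numpy as np
a=cv2.imread("pics/scene0.png");b=cv2.imread("pics/top0.png")
A=cv2.resize(a[135:245,155:335],None,fx=4.4,fy=4.4,interpolation=cv2.INTER_CUBIC)[:,:400]
B=cv2.resize(b[110:210,220:310],None,fx=4.4,fy=4.4,interpolation=cv2.INTER_CUBIC)
h=440; cv2.imwrite("pics/c1.png",np.hstack([A[:h],B[:h]]))
E
```

```text
(no output)
```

View pics/c1.png

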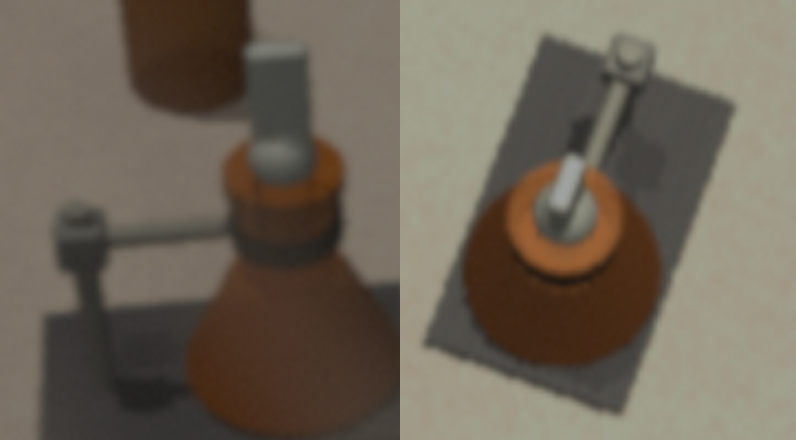

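Confirmed: the mouth ring is at top (257.5,160) and scene (219,174), the tab is on the ball, and the clamp rod's post head is at top (272.7,121.4). Next step: triangulate.

```bash
cat > h.py <<'E'
import numpy as np,cv2
from plant import manip
from scipy.spatial.transform import Rotation as R
def ray(n,px,info=None):
    i=info or manip.camera_info(n);K=np.array(i["intrinsics"]);T=np.array(i["extrinsics"])
    v=np.array([(px[0]-K[0,2])/K[0,0],(px[1]-K[1,2])/K[1,1],1.])
    if n=="wrist":
        r=np.hypot(*v[:2]); v=np.array([*(v[:2]/max(r,1e-9)*np.sin(r)),np.cos(r)])
    d=T[:3,:3].T@v; return -T[:3,:3].T@T[:3,3],d/np.linalg.norm(d)
def onz(n,px,z,info=None):
    o,d=ray(n,px,info);return o+d*(z-o[2])/d[2]
def tri(rs):
    A=sum(np.eye(3)-np.outer(d,d) for o,d in rs);b=sum((np.eye(3)-np.outer(d,d))@o for o,d in rs)
    p=np.linalg.solve(A,b);return p,[np.linalg.norm(np.cross(p-o,d)) for o,d in rs]
def proj(n,p,info=None):
    i=info or manip.camera_info(n);K=np.array(i["intrinsics"]);T=np.array(i["extrinsics"])
    c=T[:3,:3]@p+T[:3,3]
    if n=="wrist":
        s=np.hypot(c[0],c[1]);t=np.arctan2(s,c[2]);c=np.array([c[0]/s*t,c[1]/s*t,1.])
    return (K@(c/c[2]))[:2]
def tool():
    s=manip.state();q=np.array(s["tool_rot"]);return np.array(s["tool_pos"]),R.from_quat(q[[1,2,3,0]]),s
E
python3 - <<'E'
from h import *
np.set_printoptions(precision=4,suppress=True)
for k,t,s in [("mouth",(257.5,159.8),(219.3,174.1)),("tabtop",(258.8,150.5),(217.5,145.9)),("hole",(161,188),(298,267)),("post",(272.7,121.4),(173,184))]:
    print(k,*tri([ray("top",t),ray("scene",s)]))
print("mouth",onz("top",(257.5,159.8),.125),onz("scene",(219.3,174.1),.125))
print("post",onz("top",(272.7,121.4),.12)); 
# rectangle plate orientation + block
b=cv2.imread("pics/top0.png");h=cv2.cvtColor(b,cv2.COLOR_BGR2HSV)
g=b[:,:,:3].astype(int)
m=((g.max(2)<85)).astype(np.uint8);m[:100]=0
print("block hsv",h[175,150],"hole",h[188,161],"plate",h[190,245],h[130,255])
for nm,c in [("plate",[(542,35),(735,105),(620,412),(425,345)])]:
    P=[onz("top",(220+(x-400)/4.4,110+y/4.4),.004)[:2] for x,y in c]; print(nm,P,np.mean(P,0),np.degrees(np.arctan2(*(P[0]-P[3])[::-1])),np.degrees(np.arctan2(*(P[1]-P[2])[::-1])))
mo=onz("top",(257.5,159.8),.125);po=onz("top",(272.7,121.4),.117);print(np.degrees(np.arctan2(*(po-mo)[[1,0]])),np.linalg.norm((po-mo)[:2]))
M=(h[:,:,1]>90)&(h[:,:,2]>90);M=M.astype(np.uint8);M[:,230:]=0
cs,_=cv2.findContours(M,1,2);c=max(cs,key=cv2.contourArea);print(cv2.minAreaRect(c))
print("block",onz("top",cv2.minAreaRect(c)[0],.05),"bottle",tri([ray("top",(388,183)),ray("scene",(194,92))]))
print("big", onz("top",(210,228),.1))
E
```

```text
mouth [ 0.5943 -0.0014  0.1232] [np.float64(8.461534808770741e-05), np.float64(8.461534808763145e-05)]
tabtop [ 0.5954 -0.0024  0.1871] [np.float64(0.0011473009920380589), np.float64(0.001147300992038083)]
hole [0.5493 0.2091 0.0483] [np.float64(0.00017042016550902653), np.float64(0.00017042016550910367)]
post [ 0.6795 -0.033   0.11  ] [np.float64(0.0018544200285887317), np.float64(0.0018544200285885541)]
mouth [ 0.5938 -0.0013  0.125 ] [0.5953 0.0007 0.125 ]
post [ 0.6778 -0.0334  0.12  ]
block hsv [ 17 127 154] hole [ 17 127 153] plate [11 95 59] [17 23 79]
plate [array([0.726 , 0.0092]), array([ 0.6872, -0.094 ]), array([ 0.5212, -0.0313]), array([0.5566, 0.0702])] [ 0.6228 -0.0115] -19.798024469972635 -20.679699954960164
-20.731153137240288 0.09093882780862884
((160.5723419189453, 187.80059814453125), (41.57125473022461, 41.60555648803711), 5.906140327453613)
block [0.5493 0.2099 0.05  ] bottle (array([ 0.5368, -0.2525,  0.1752]), [np.float64(0.0013678228176474002), np.float64(0.0013678228176474349)])
big [0.4564 0.0958 0.1   ]
```

The flask axis is at (0.594,-0.001), with its x axis at about -20.5°. The tab top is at z≈0.187, so the foot is at about 0.080 and the ball about 0.132. The hole is at (0.549,0.210). Moving above the flask.

Emit:
carry_out([
  [1, -0.2, -0.15, -0.07, 0, 0, 0.02],
  [1, -0.4, -0.3, -0.07, 0, 0, 0.05],
  [1, -0.6, -0.45, -0.07, 0, 0, 0.09],
  [1, -0.8, -0.62, -0.07, 0, 0, 0.09],
  [1, -0.9, -0.7, -0.07, 0, 0, 0.09],
  [1, -0.9, -0.7, -0.07, 0, 0, 0.09],
  [1, -0.9, -0.7, -0.07, 0, 0, 0.09],
  [1, -0.9, -0.7, -0.07, 0, 0, 0.09],
])

```text
time: 0.77
tool_pos: [0.3793, 0.3195, 0.2553]
tool_rot: [-0.0, 0.177, 0.984, -0.0]
contact_force: [1.3, 1.0, -0.3]
gripper_width: 0.999
```

```bash
cat >> h.py <<'E'
def mv(pos,yaw,tilt=0.):
    """normalised shift/turn from the measured pose; yaw = world angle of tool y (deg), tool down"""
    p,r,s=tool();a=np.radians(yaw);y=np.array([np.cos(a),np.sin(a),0]);z=np.array([0,0,-1.]);G=R.from_matrix(np.c_[np.cross(y,z),y,z])*R.from_rotvec([0,np.radians(tilt),0])
    print("t",round(s["time"],2),"p",p.round(4),"w",round(s["gripper_width"],3),"F",np.round(s["contact_force"],1),"M",np.round(s["ft_torque"],2))
    print("shift",(r.inv().apply(np.array(pos)-p)/.4).round(4),"turn",((r.inv()*G).as_rotvec()/.5).round(4))
E
python3 -c "
from h import *
mv([.594,-.001,.26],69.5)"
```

```text
t 0.77 p [0.3793 0.3195 0.2553] w 0.999 F [ 1.3  1.  -0.3] M [ 0.06  0.01 -0.02]
shift [-0.7825 -0.5638 -0.0118] turn [-0.0005 -0.0003  0.0028]
```

Emit:
carry_out([
  [1, -0.78, -0.56, -0.01, 0, 0, 0],
  [1, -0.78, -0.56, -0.01, 0, 0, 0],
  [1, -0.78, -0.56, -0.01, 0, 0, 0],
  [1, -0.78, -0.56, -0.01, 0, 0, 0],
  [1, -0.78, -0.56, -0.01, 0, 0, 0],
  [1, -0.78, -0.56, -0.01, 0, 0, 0],
  [1, -0.78, -0.56, -0.01, 0, 0, 0],
  [1, -0.78, -0.56, -0.01, 0, 0, 0],
])

```text
time: 1.43
tool_pos: [0.5653, 0.0427, 0.2586]
tool_rot: [-0.0, 0.178, 0.984, 0.0]
contact_force: [-0.1, -0.2, -1.1]
gripper_width: 0.999
```

```bash
python3 -c "
from h import *
mv([.594,-.001,.26],69.5)"
```

```text
t 1.43 p [0.5653 0.0427 0.2586] w 0.999 F [-0.1 -0.2 -1.1] M [ 0.    0.02 -0.  ]
shift [-0.1055 -0.0773 -0.0035] turn [-0.0001 -0.0013  0.0013]
```

Emit:
carry_out([
  [1, -0.06, -0.04, 0, 0, 0, 0],
  [1, -0.06, -0.04, 0, 0, 0, 0],
  [1, -0.06, -0.04, 0, 0, 0, 0],
  [1, -0.06, -0.04, 0, 0, 0, 0],
])

```text
time: 1.77
tool_pos: [0.5812, 0.0217, 0.2585]
tool_rot: [-0.001, 0.177, 0.984, 0.0]
contact_force: [-1.1, 0.3, 0.2]
gripper_width: 0.999
```

```bash
python3 - <<'E'
from h import *
mv([.594,-.001,.26],69.5)
i=manip.camera_info("wrist");im=manip.grab_frame("wrist")
print(np.round(i["intrinsics"],1).tolist(),np.round(i["extrinsics"],3).tolist(),[proj("wrist",np.array(p),i).round(1).tolist() for p in [(.594,-.001,.187),(.594,-.001,.125),(.678,-.033,.117)]])
np.save("wi.npy",i,allow_pickle=True)
cv2.imwrite("pics/w1.png",cv2.resize(im[:,:,::-1],(800,600)))
cv2.imwrite("pics/w1raw.png",im[:,:,::-1])
E
```

```text
t 1.77 p [0.5812 0.0217 0.2585] w 0.999 F [-1.1  0.3  0.2] M [ 0.07 -0.03 -0.02]
shift [-0.0499 -0.042  -0.0039] turn [ 0.0001 -0.0029  0.0019]
[[297.3, 0.0, 258.9], [0.0, 297.3, 191.0], [0.0, 0.0, 1.0]] [[0.349, 0.937, 0.001, -0.225], [0.901, -0.336, 0.275, -0.559], [0.258, -0.095, -0.962, 0.257], [0.0, 0.0, 0.0, 1.0]] [[235.2, 226.2], [239.9, 201.7], [241.6, 275.8]]
```

View pics/w1.png

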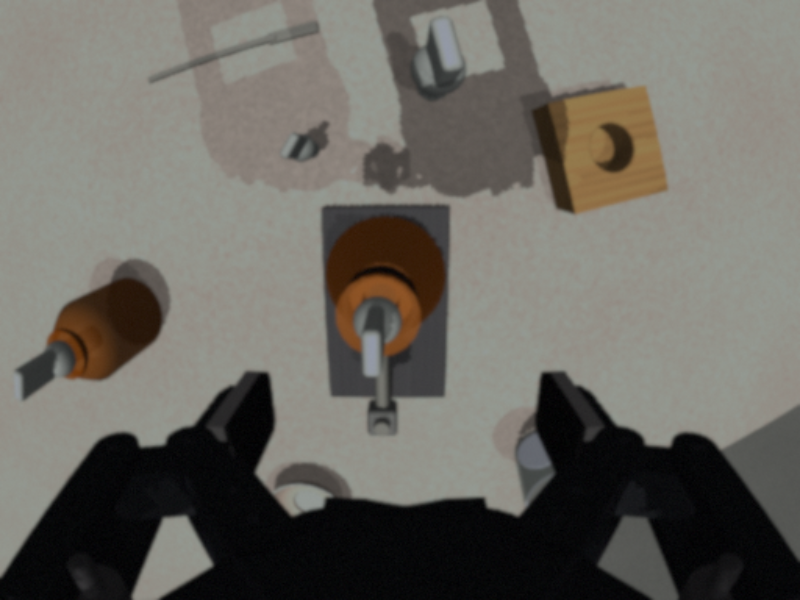

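Wrist view: tab top centre at (238.1,226), mouth centre at (241.9,201), both within 3 px of prediction. The tab's breadth is aligned with the image vertical and the fingers straddle it, with the post head at (244,266).

```bash
python3 - <<'E'
from h import *
i=np.load("wi.npy",allow_pickle=True).item()
print(onz("wrist",(238.1,226),.187,i),onz("wrist",(241.9,201),.125,i),onz("wrist",(244.5,265.6),.117,i))
# tab top long edge yaw from wrist: bright patch
b=cv2.imread("pics/w1raw.png");g=cv2.cvtColor(b,cv2.COLOR_BGR2GRAY);roi=g[205:245,225:250]
m=(roi>np.percentile(roi,96)-40).astype(np.uint8)
h=b[208:244,228:248].astype(int)
print(g[210:243:2,228:248])
E
```

```text
[0.59464988 0.00119911 0.187     ] [0.59403072 0.00109747 0.125     ] [ 0.66668459 -0.02507044  0.117     ]
[[107 114 117 110  90  69  63  64  65  65  64  63  60  58  55  50  51  63
   79  91]
 [104 111 113 104  96 100 107 110 111 111 112 111 106  96  79  63  55  62
   78  89]
 [ 96 102 107 110 118 131 139 142 143 143 144 142 140 129 111  84  62  62
   76  92]
 [ 86  88  97 110 128 141 149 151 152 153 153 152 148 140 121  94  65  64
   83 102]
 [ 86  86  90 106 126 142 149 151 153 153 153 152 150 141 123  94  68  69
   91 109]
 [ 83  85  90 103 124 140 149 150 153 153 153 153 150 140 124  96  67  64
   79  90]
 [ 81  84  88 101 120 139 150 152 152 152 153 153 150 142 124  97  71  67
   77  84]
 [ 69  76  83  98 120 139 148 152 152 152 153 153 149 142 125  98  74  69
   78  84]
 [ 57  58  68  89 116 138 148 151 152 153 153 153 150 142 126 100  76  74
   81  83]
 [ 56  56  62  84 113 136 148 152 152 154 153 152 151 143 127 101  80  80
   85  78]
 [ 56  56  62  81 111 135 147 151 152 152 154 152 150 142 128 104  85  84
   86  77]
 [ 62  63  65  80 110 135 147 152 152 154 153 152 150 143 128 107  91  90
   89  77]
 [ 63  64  68  81 107 133 148 151 153 153 152 152 150 143 130 110  95  94
   93  79]
 [ 64  64  66  80 107 132 146 151 152 153 151 152 149 144 131 113 103  99
   93  79]
 [ 64  64  67  76 102 128 144 150 152 152 152 150 150 143 131 118 110 105
   96  81]
 [ 65  65  65  68  77  95 114 124 128 131 131 131 129 125 119 116 115 110
   96  80]
 [ 64  65  65  65  66  67  68  70  71  71  72  75  85  98 108 115 116 109
   97  80]]
```

```bash
python3 -c "
from h import *
mv([.5945,.0005,.153],69.5)"
```

```text
t 1.82 p [0.5811 0.0222 0.2587] w 1.0 F [-0.3 -0.  -1.1] M [0.01 0.04 0.02]
shift [-0.0507 -0.0391  0.2642] turn [ 0.0001 -0.002   0.0038]
```

Emit:
carry_out([
  [1, -0.05, -0.039, 0, 0, 0, 0],
  [1, -0.05, -0.039, 0, 0, 0, 0],
  [1, -0.05, -0.039, 0.05, 0, 0, 0],
  [1, -0.05, -0.039, 0.1, 0, 0, 0],
  [1, -0.05, -0.039, 0.15, 0, 0, 0],
  [1, -0.05, -0.039, 0.15, 0, 0, 0],
  [1, -0.05, -0.039, 0.15, 0, 0, 0],
  [1, -0.05, -0.039, 0.15, 0, 0, 0],
])

```text
time: 2.48
tool_pos: [0.5952, 0.0005, 0.2005]
tool_rot: [0.001, 0.177, 0.984, 0.0]
contact_force: [0.5, 0.2, 0.3]
gripper_width: 1.004
```

```bash
python3 - <<'E'
from h import *
mv([.5945,.0005,.153],69.5)
i=manip.camera_info("wrist");im=manip.grab_frame("wrist")
cv2.imwrite("pics/w2.png",cv2.resize(im[:,:,::-1],(800,600)))
p,r,s=tool()
print([ (proj("wrist",p+r.apply(np.array(o)),i)*1.5625).round(0).tolist() for o in [(0,0,0),(0,.0425,-.03),(0,-.0425,-.03)]],(proj("wrist",np.array([.5945,.0005,.187]),i)*1.5625).round(0))
E
```

```text
t 2.48 p [5.952e-01 5.000e-04 2.005e-01] w 1.004 F [0.5 0.2 0.3] M [0.02 0.03 0.01]
shift [ 0.0019 -0.0007  0.1187] turn [0.0009 0.0031 0.0042]
[[399.0, 383.0], [545.0, 425.0], [253.0, 425.0]] [399. 363.]
```

View pics/w2.png

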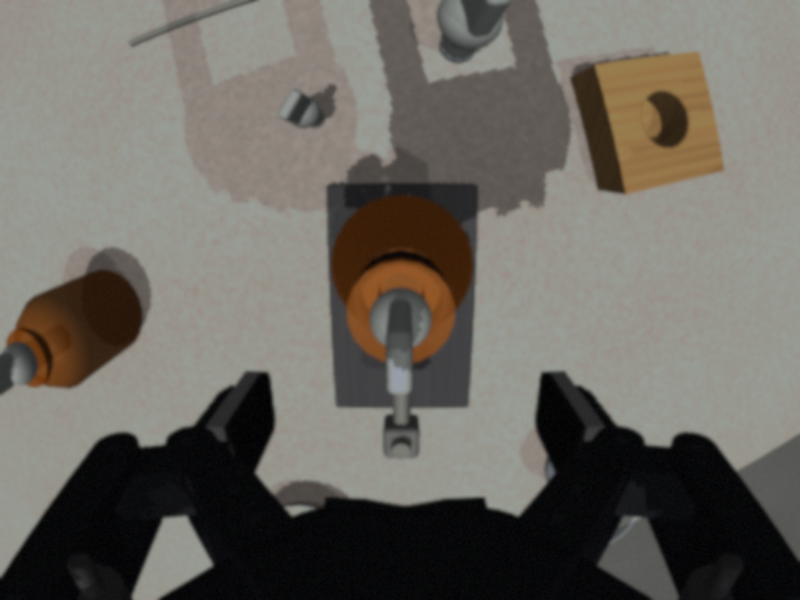

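The view shows the tab top at (400,369) and the gap between the fingers centred at about 405, so I'll shift about 1.5 mm along -y while descending, then close.

Emit:
carry_out([
  [1, 0.001, -0.004, 0.05, 0, 0, 0.004],
  [1, 0.001, -0.004, 0.1, 0, 0, 0.004],
  [1, 0.001, -0.004, 0.118, 0, 0, 0.004],
  [1, 0.001, -0.004, 0.118, 0, 0, 0.004],
  [1, 0.001, -0.004, 0.118, 0, 0, 0.004],
  [0.6, 0.001, -0.004, 0.118, 0, 0, 0.004],
  [0.4, 0.001, -0.004, 0.118, 0, 0, 0.004],
  [0.4, 0.001, -0.004, 0.118, 0, 0, 0.004],
])

```text
time: 3.2
tool_pos: [0.5949, -0.0017, 0.1534]
tool_rot: [0.001, 0.178, 0.984, 0.0]
contact_force: [-0.2, 0.5, -1.0]
gripper_width: 0.606
```

Emit:
carry_out([
  [0.3, 0, 0, 0, 0, 0, 0],
  [0.2, 0, 0, 0, 0, 0, 0],
  [0, 0, 0, 0, 0, 0, 0],
  [0, 0, 0, 0, 0, 0, 0],
  [0, 0, 0, 0, 0, 0, 0],
  [0, 0, 0, 0, 0, 0, 0],
  [0, 0, 0, 0, 0, 0, 0],
  [0, 0, 0, 0, 0, 0, 0],
])

```text
time: 3.87
tool_pos: [0.5942, -0.0015, 0.1521]
tool_rot: [0.0, 0.178, 0.984, 0.0]
contact_force: [0.2, 0.5, 0.7]
gripper_width: 0.11
```

```bash
python3 - <<'E'
from h import *
mv([.5945,-.001,.153],69.5)
b=manip.grab_frame("scene")[:,:,::-1];a=manip.grab_frame("wrist")[:,:,::-1]
cv2.imwrite("pics/g1.png",np.hstack([cv2.resize(np.ascontiguousarray(b[90:240,150:290]),(400,429),interpolation=cv2.INTER_CUBIC),cv2.resize(np.ascontiguousarray(a[120:300,175:343]),(400,429),interpolation=cv2.INTER_CUBIC)]))
E
```

```text
t 3.87 p [ 0.5942 -0.0015  0.1521] w 0.11 F [0.2 0.5 0.7] M [ 0.18 -0.06  0.03]
shift [-0.0003  0.0015 -0.0023] turn [ 0.0006  0.0005 -0.002 ]
```

View pics/g1.png

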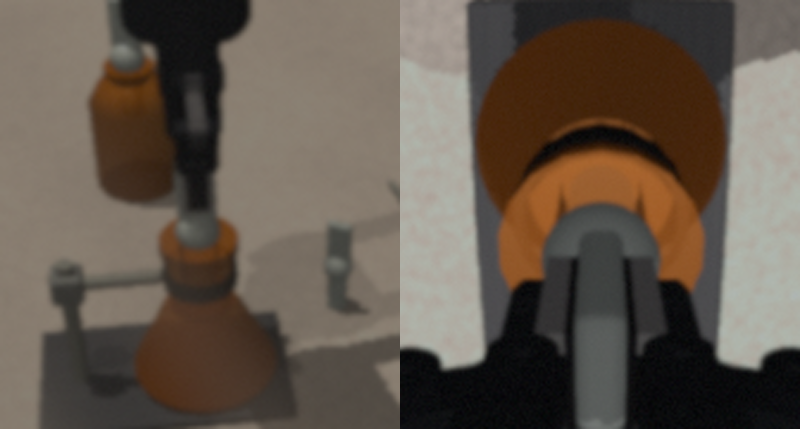

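Gripped (opening 9.4 mm, no load). Now I'll rock to +x about the ball, 20 mm beyond the TCP.

Emit:
carry_out([
  [0, -0.0015, 0, 0, 0, 0.06, 0],
  [0, -0.003, 0, 0, 0, 0.12, 0],
  [0, -0.0045, 0, 0.0002, 0, 0.18, 0],
  [0, -0.006, 0, 0.0004, 0, 0.24, 0],
  [0, -0.0075, 0, 0.0006, 0, 0.3, 0],
  [0, -0.0091, 0, 0.0008, 0, 0.366, 0],
  [0, -0.0091, 0, 0.0008, 0, 0.366, 0],
  [0, -0.0091, 0, 0.0008, 0, 0.366, 0],
])

```text
time: 4.63
tool_pos: [0.5987, -0.0033, 0.1531]
tool_rot: [-0.089, 0.178, 0.98, 0.016]
contact_force: [0.5, 0.3, 5.4]
gripper_width: 0.107
```

```bash
python3 - <<'E'
from h import *
mv([.5942,-.0015,.1521],69.5)
b=manip.grab_frame("scene")[:,:,::-1];a=manip.grab_frame("wrist")[:,:,::-1]
cv2.imwrite("pics/g2.png",np.hstack([cv2.resize(np.ascontiguousarray(b[90:240,150:290]),(400,429),interpolation=cv2.INTER_CUBIC),cv2.resize(np.ascontiguousarray(a[120:300,175:343]),(400,429),interpolation=cv2.INTER_CUBIC)]))
E
```

```text
t 4.63 p [ 0.5987 -0.0033  0.1531] w 0.107 F [0.5 0.3 5.4] M [ 0.03 -0.14  0.06]
shift [0.0114 0.0002 0.0046] turn [ 0.0011 -0.3616 -0.0024]
```

View pics/g2.png

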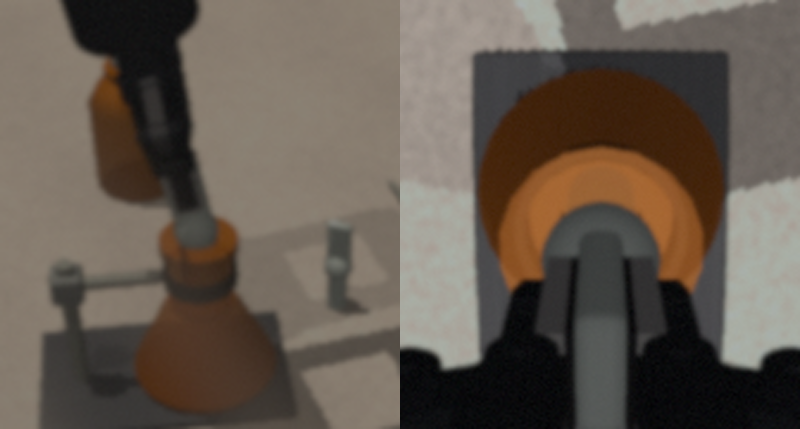

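The stopper leaned with the tool to 10.4°, and its place in the grip is unchanged. Now back through to -x.

Emit:
carry_out([
  [0, 0.0023, 0, 0.0001, 0, -0.092, 0],
  [0, 0.0046, 0, 0.0002, 0, -0.184, 0],
  [0, 0.0069, 0, 0.0005, 0, -0.276, 0],
  [0, 0.0091, 0, 0.0008, 0, -0.367, 0],
  [0, 0.0113, 0, 0.0013, 0, -0.459, 0],
  [0, 0.0136, 0, 0.0019, 0, -0.55, 0],
  [0, 0.0158, 0, 0.0026, 0, -0.642, 0],
  [0, 0.0179, 0, 0.0033, 0, -0.733, 0],
])

```text
time: 5.4
tool_pos: [0.5903, -0.0001, 0.1521]
tool_rot: [0.091, 0.178, 0.98, -0.016]
contact_force: [-1.4, 1.3, 2.6]
gripper_width: 0.106
```

Emit:
carry_out([
  [0, 0, 0, 0, 0, 0, 0],
  [0, 0, 0, 0, 0, 0, 0],
])

```text
time: 5.57
tool_pos: [0.5904, -0.0001, 0.152]
tool_rot: [0.09, 0.178, 0.98, -0.016]
contact_force: [0.4, 0.8, 3.0]
gripper_width: 0.107
```

```bash
python3 - <<'E'
from h import *
mv([.5942,-.0015,.1521],69.5)
b=manip.grab_frame("scene")[:,:,::-1];a=manip.grab_frame("wrist")[:,:,::-1]
cv2.imwrite("pics/g3.png",np.hstack([cv2.resize(np.ascontiguousarray(b[90:240,150:290]),(400,429),interpolation=cv2.INTER_CUBIC),cv2.resize(np.ascontiguousarray(a[120:300,175:343]),(400,429),interpolation=cv2.INTER_CUBIC)]))
E
```

```text
t 5.57 p [ 5.904e-01 -1.000e-04  1.520e-01] w 0.107 F [0.4 0.8 3. ] M [0.24 0.25 0.03]
shift [-0.01    0.0002  0.0015] turn [ 2.000e-04  3.663e-01 -1.600e-03]
```

View pics/g3.png

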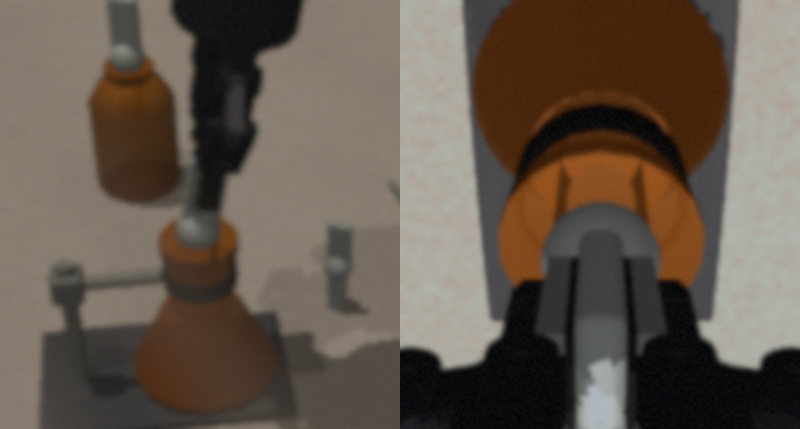

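It leaned 10.5° to -x, again with the stopper following. Back upright, then a small test pull.

Emit:
carry_out([
  [0, -0.003, 0, 0.0003, 0, 0.122, 0],
  [0, -0.006, 0, 0.0006, 0, 0.244, 0],
  [0, -0.0095, 0, 0.001, 0, 0.366, 0],
  [0, -0.0095, 0, 0.001, 0, 0.366, 0],
  [0, -0.0095, 0, 0.001, 0, 0.366, 0],
])

```text
time: 6.08
tool_pos: [0.5947, -0.0018, 0.1523]
tool_rot: [-0.001, 0.179, 0.984, 0.0]
contact_force: [-3.3, 2.4, 6.6]
gripper_width: 0.107
```

Emit:
carry_out([
  [0, 0, 0, -0.006, 0, 0, 0],
  [0, 0, 0, -0.012, 0, 0, 0],
  [0, 0, 0, -0.018, 0, 0, 0],
  [0, 0, 0, -0.025, 0, 0, 0],
  [0, 0, 0, -0.025, 0, 0, 0],
])

```text
time: 6.5
tool_pos: [0.5944, -0.0018, 0.1624]
tool_rot: [0.001, 0.178, 0.984, -0.0]
contact_force: [0.3, 0.3, -1.4]
gripper_width: 0.107
```

```bash
python3 -c "
from h import *
mv([.5942,-.0015,.26],69.5)"
```

```text
t 6.5 p [ 0.5944 -0.0018  0.1624] w 0.107 F [ 0.3  0.3 -1.4] M [0.01 0.02 0.02]
shift [ 0.0004  0.0006 -0.244 ] turn [ 0.0001  0.0029 -0.0021]
```

Free: it rose 10 mm with only its weight on the wrist. Draw it out.

Emit:
carry_out([
  [0, 0, 0, -0.03, 0, 0, 0],
  [0, 0, 0, -0.06, 0, 0, 0],
  [0, 0, 0, -0.09, 0, 0, 0],
  [0, 0, 0, -0.12, 0, 0, 0],
  [0, 0, 0, -0.15, 0, 0, 0],
  [0, 0, 0, -0.18, 0, 0, 0],
  [0, 0, 0, -0.2, 0, 0, 0],
  [0, 0, 0, -0.2, 0, 0, 0],
])

```text
time: 7.17
tool_pos: [0.5954, -0.0018, 0.2452]
tool_rot: [0.003, 0.178, 0.984, 0.0]
contact_force: [0.3, 0.5, -0.8]
gripper_width: 0.109
```

```bash
python3 -c "
from h import *
mv([.549,.2095,.232],69.5)"
```

```text
t 7.17 p [ 0.5954 -0.0018  0.2452] w 0.109 F [ 0.3  0.5 -0.8] M [ 0.01 -0.03 -0.04]
shift [0.2943 0.4539 0.032 ] turn [ 0.0021  0.0103 -0.0019]
```

Emit:
carry_out([
  [0, 0.03, 0.05, 0, 0, 0, 0],
  [0, 0.08, 0.12, 0, 0, 0, 0],
  [0, 0.13, 0.2, 0, 0, 0, 0],
  [0, 0.18, 0.28, 0, 0, 0, 0],
  [0, 0.23, 0.36, 0.01, 0, 0, 0],
  [0, 0.27, 0.42, 0.02, 0, 0, 0],
  [0, 0.294, 0.454, 0.03, 0, 0, 0],
  [0, 0.294, 0.454, 0.03, 0, 0, 0],
])

```text
time: 7.83
tool_pos: [0.5458, 0.2126, 0.228]
tool_rot: [-0.001, 0.176, 0.984, -0.0]
contact_force: [-0.6, 0.1, -0.8]
gripper_width: 0.107
```

Emit:
carry_out([
  [0, 0, 0, 0, 0, 0, 0],
  [0, 0, 0, 0, 0, 0, 0],
  [0, 0, 0, 0, 0, 0, 0],
])

```text
time: 8.08
tool_pos: [0.5482, 0.2087, 0.2299]
tool_rot: [0.0, 0.179, 0.984, -0.0]
contact_force: [0.4, 0.9, -1.3]
gripper_width: 0.109
```

```bash
python3 - <<'E'
from h import *
mv([.549,.2095,.160],69.5)
p,r,s=tool()
V={n:(manip.camera_info(n),manip.grab_frame(n)[:,:,::-1]) for n in("scene","wrist","top")}
for n in V:
    cv2.imwrite(f"pics/h_{n}.png",V[n][1]);print(n,[proj(n,q,V[n][0]).round(1).tolist() for q in (np.array([.549,.2095,.05]),p+r.apply([0,0,.072]))])
s=V["scene"][1][150:320,230:390];w=V["wrist"][1][80:270,170:350]
cv2.imwrite("pics/h1.png",np.hstack([cv2.resize(np.ascontiguousarray(x),(400,424),interpolation=cv2.INTER_CUBIC) for x in(s,w)]))
E
```

```text
t 8.08 p [0.5482 0.2087 0.2299] w 0.109 F [ 0.4  0.9 -1.3] M [-0.02  0.02 -0.04]
shift [-0.001   0.0027  0.1748] turn [-0.0006  0.0014 -0.0047]
scene [[298.5, 266.4], [304.6, 220.2]]
wrist [[258.2, 171.6], [256.6, 201.4]]
top [[160.7, 187.9], [150.2, 178.2]]
```

View pics/h1.png

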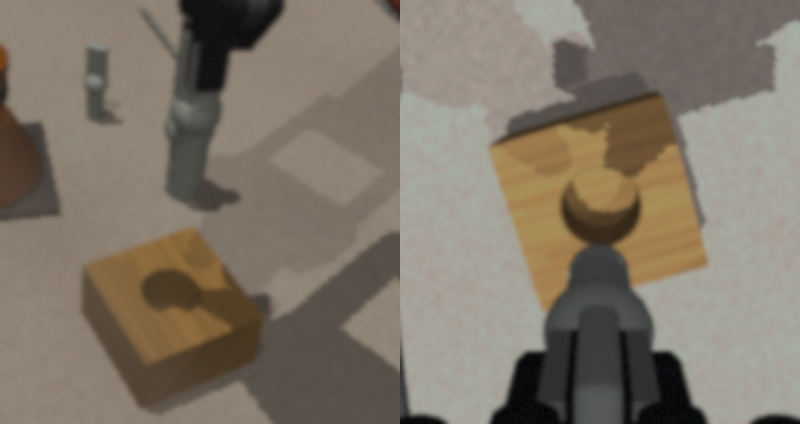

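The held stopper is upright. In the wrist view the hole (260,172) and the plug (col 260) line up, and the hole clearance is about 9 mm a side. Lowering.

Emit:
carry_out([
  [0, -0.001, 0.001, 0.05, 0, 0, 0],
  [0, -0.001, 0.001, 0.1, 0, 0, 0],
  [0, -0.001, 0.001, 0.15, 0, 0, 0],
  [0, -0.001, 0.001, 0.2, 0, 0, 0],
  [0, -0.001, 0.001, 0.25, 0, 0, 0],
  [0, -0.001, 0.001, 0.29, 0, 0, 0],
  [0, -0.001, 0.001, 0.32, 0, 0, 0],
  [0, -0.001, 0.001, 0.34, 0, 0, 0],
])

```text
time: 8.9
tool_pos: [0.5479, 0.2092, 0.0922]
tool_rot: [-0.001, 0.179, 0.984, -0.0]
contact_force: [-0.4, 0.5, -1.2]
gripper_width: 0.108
```

Emit:
carry_out([
  [0, 0, 0, 0.005, 0, 0, 0],
  [0, 0, 0, 0.01, 0, 0, 0],
  [0, 0, 0, 0.015, 0, 0, 0],
  [0, 0, 0, 0.02, 0, 0, 0],
  [0, 0, 0, 0.02, 0, 0, 0],
])

```text
time: 9.32
tool_pos: [0.5487, 0.21, 0.0863]
tool_rot: [0.001, 0.178, 0.984, 0.0]
contact_force: [0.3, -0.4, -1.6]
gripper_width: 0.109
```

```bash
python3 - <<'E'
from h import *
mv([.549,.2095,.082],69.5)
E
```

```text
t 9.32 p [0.5487 0.21   0.0863] w 0.109 F [ 0.3 -0.4 -1.6] M [-0.03  0.   -0.03]
shift [-0.001  -0.0009  0.0108] turn [ 0.001   0.0025 -0.002 ]
```

Not on the floor yet; creeping down in 1 mm steps.

Emit:
carry_out([
  [0, 0, 0, 0.003, 0, 0, 0],
  [0, 0, 0, 0.006, 0, 0, 0],
  [0, 0, 0, 0.006, 0, 0, 0],
])

```text
time: 9.57
tool_pos: [0.5484, 0.2099, 0.0834]
tool_rot: [0.0, 0.178, 0.984, -0.0]
contact_force: [-0.1, -0.8, -0.9]
gripper_width: 0.111
```

Emit:
carry_out([
  [0, 0, 0, 0.0025, 0, 0, 0],
  [0, 0, 0, 0.005, 0, 0, 0],
  [0, 0, 0, 0.005, 0, 0, 0],
])

```text
time: 9.82
tool_pos: [0.5487, 0.21, 0.0822]
tool_rot: [0.0, 0.178, 0.984, 0.0]
contact_force: [-1.5, -0.3, 3.7]
gripper_width: 0.11
```

Floor contact (+3.7 N). Releasing gradually, then straight up.

Emit:
carry_out([
  [0.13, 0, 0, 0, 0, 0, 0],
  [0.16, 0, 0, 0, 0, 0, 0],
  [0.2, 0, 0, 0, 0, 0, 0],
  [0.3, 0, 0, 0, 0, 0, 0],
  [0.4, 0, 0, 0, 0, 0, 0],
  [0.5, 0, 0, 0, 0, 0, 0],
  [0.5, 0, 0, 0, 0, 0, 0],
  [0.5, 0, 0, 0, 0, 0, 0],
])

```text
time: 10.48
tool_pos: [0.5484, 0.2099, 0.0814]
tool_rot: [0.0, 0.178, 0.984, -0.0]
contact_force: [0.9, -0.1, 0.4]
gripper_width: 0.496
```

Emit:
carry_out([
  [0.5, 0, 0, -0.03, 0, 0, 0],
  [0.5, 0, 0, -0.08, 0, 0, 0],
  [0.5, 0, 0, -0.15, 0, 0, 0],
  [0.5, 0, 0, -0.22, 0, 0, 0],
  [0.5, 0, 0, -0.3, 0, 0, 0],
  [0.5, 0, 0, -0.35, 0, 0, 0],
  [0.5, 0, 0, -0.35, 0, 0, 0],
  [0.5, 0, 0, -0.35, 0, 0, 0],
])

```text
time: 11.15
tool_pos: [0.5494, 0.2102, 0.2242]
tool_rot: [0.002, 0.178, 0.984, 0.001]
contact_force: [0.3, 0.1, -0.6]
gripper_width: 0.501
```

```bash
python3 - <<'E'
from h import *
mv([.549,.2095,.26],69.5)
f=manip.grab_frame("scene")[:,:,::-1];w=manip.grab_frame("wrist")[:,:,::-1]
cv2.imwrite("pics/f_scene.png",f)
cv2.imwrite("pics/f1.png",np.hstack([cv2.resize(np.ascontiguousarray(x),(400,424),interpolation=cv2.INTER_CUBIC) for x in(f[80:320,160:390],w)]))
d=cv2.absdiff(f[85:165,175:215],cv2.imread("pics/scene0.png")[85:165,175:215]);print("bottle diff",d.mean(),d.max())
E
```

```text
t 11.15 p [0.5494 0.2102 0.2242] w 0.501 F [ 0.3  0.1 -0.6] M [-0.04  0.   -0.05]
shift [-0.0001 -0.0017 -0.0894] turn [ 0.0051  0.0086 -0.0019]
bottle diff 12.896979166666666 72
```

View pics/f1.png

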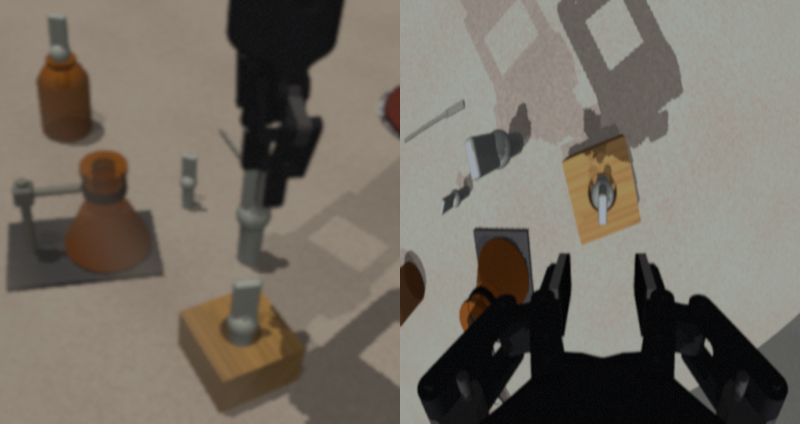

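The stopper stands in the hole at (245,310 in the left half), upright and clear of the gripper. The flask is empty. I'll check the bottle by template matching, because the raw difference could just be a brightness change, and then hand in.

```bash
python3 - <<'E'
from h import *
a=cv2.imread("pics/scene0.png",0);f=cv2.imread("pics/f_scene.png",0)
t=a[85:145,178:216];m=cv2.matchTemplate(f[75:155,165:230],t,cv2.TM_CCOEFF_NORMED);print(cv2.minMaxLoc(m)[1::2],"expect (13,10)", a.mean(),f.mean())
manip.job_done();print(manip.state()["time"])
E
```

```text
(0.9995198249816895, (13, 10)) expect (13,10) 97.5880126953125 103.65269978841145
the job is handed in; nothing more can be done
the job is handed in; nothing more can be done
```

The stopper is out of the flask and standing plug down in the block's hole, and the job is handed in. It took about 11 s of the 51 s allowed.

- **Rocking:** I gripped the tab across its thickness and rocked the stopper about its ball, 10.4° to +x and then 10.5° to -x. The wrist camera showed the tab moving with the fingers both times, and the measured force on the wrist stayed under about 8 N.
- **Drawing out:** A 10 mm test pull showed only about the stopper's own weight, so both sides were free. I then drew it straight out.
- **Placing:** I lowered it until it touched the hole floor (3.7 N), released it gradually and lifted the gripper clear.
- **Last checks:** The final pictures show the stopper upright in the hole, the flask empty and the gripper touching nothing.
- **Bottle:** A plain image difference on the bottle came out non-zero (mean 12.9). Template matching then found it unmoved (match 0.9995, zero shift), so I put the difference down to the whole picture being brighter.
- **Calibration:** The wrist and overhead cameras disagreed by about 2 mm on the stopper's position. I centred the grasp on the gap between the fingers seen in the wrist view.

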